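Push the board home in the drilling jig

TASK

The smaller of the two board offcuts is to be drilled: push it across the bench with the fingertips until its long edge lies flat along the fence of the L-shaped aluminium jig and its end butts against the jig's end stop. Only slide it, never lift or tip it, and leave everything else on the bench where it is. Finish with the board home in the corner and the gripper clear of it.

Things in the scene. Friction and masses are not known exactly. Their poses are not given: they have to be found in the camera images.
- board: the smaller of two timber board offcuts, loose, flat on the bench: 100 mm (its x) by 200 mm (its y, the long edges) by 38 mm high, 0.3 to 0.6 kg. Origin at the centre of its underside, z up. It starts up to 0.3 rad askew to the jig, its centre 40 to 80 mm short of home towards the fence and 50 to 110 mm short towards the end stop
- jig: L-shaped aluminium drilling jig fixed to the bench, 30 mm high, 40 mm thick; place and yaw vary. Origin on the bench at the inside corner. Fence face: plane x = 0, from the corner 320 mm along -y (to the right), fence behind it (+x). End stop face: plane y = 0, 92 mm along -x (towards the robot), stop on its +y side. Home, the board's centre is at x -50, y -100 mm here, y axes parallel
- tape_measure_mid (a point): tape measure standing upright left of the end stop, 37x80x69 mm, loose, not to be moved; the point is its centre, half-way up
- bracket_mid (a point): zinc angle bracket lying in front of the jig, to the left, 28x90x50 mm, loose, not to be moved; the point is its centre, half-way up
- wide_board_mid (a point): the other, larger board offcut (140x240x38 mm) at the right front, loose, not to be moved; the point is its centre, half-way up

How it is judged:
By the outcome, as a careful person would: the job done as asked, in the order asked, and still so for the second after the job is handed in, with the robot touching nothing.
It also fails if it takes over 64 s, if anything falls off the work surface, if the arm or the gripper's body presses on something with over 40 N, if the wrist force passes 120 N, or if a joint passes its speed limit or range.

ROBOT

A 6-joint arm with a two-finger parallel gripper is mounted at the origin on a cart in front of the work surface, level with it; the furniture and walls round the work are solid. World frame = base frame: x ahead of the robot, y to its left, z up, the work surface at z = 0. Lengths are in m, angles in rad, forces in N, time in s.
With the tool pointing down it reaches from about 0.25 to 0.775 m from the base axis. Payload 8.9 kg.
Tool frame: the origin (TCP) lies at the very end of the fingers, on their centre line; the grasp point (between the pads) lies 19 mm behind it; z points along the fingers, y is the direction in which the jaws open and shut (so a half turn about z gives the same grasp; the last joint's range is limited). The gripper opens to 85 mm and grips with 20 to 120 N. Pads are 22 mm wide; open, the fingers measure 114 mm over their backs; the gripper's body (76 mm by 85 mm) begins 54 mm behind the grasp point. The pads swing forward as they close: fully open they stand 13 mm farther back than shut.
Start: joints at [1.134, 0.291, -0.153, 1.127, 0, 1.431], TCP at [0.154, 0.502, 0.231] pointing down, gripper open.
Joint ranges: [-2.52, 2.52], [-0.91, 1.74], [-1.3, 1.37], [-1.96, 2.02], [-1.52, 1.47], [-3.14, 3.14]. Speed limits (rad/s): [2.22, 2.22, 2.79, 3.14, 3.14, 3.14].

INTERFACE

Orientations are given as [roll, pitch, yaw] about the fixed x, y, z axes, in that order (R = Rz(yaw) Ry(pitch) Rx(roll)).
In Python, from workcell import ctrl gives the robot as it stands.
- The arm moves only by the tool servo_tool, never from a script. Its argument "deltas" is a list of rows, each an object of numbers: "grip": the opening, from -1 (shut) to 1 (fully open), so that 0 is half open; "x", "y", "z": the shift along the world's x, y, z in mm; "ax", "ay", "az": the turn, a rotation vector about the world's x, y, z in rad. A call has 1 to 12 rows; each row shifts and turns the commanded pose from where the row before left it; what a row does not reach is not made up. A row lasts 1/8 s, in which the tool goes at most 62.5 mm and 10.7 degrees, less where a joint would pass 70% of its speed; a pose out of reach is approached as far as the arm can. A call is refused whole if a number of a shift passes 62.5 or a number of a turn 0.188, either way. A call with a gripper value outside its range is refused whole. The fingers move at their own pace and stop on an object; the grip force is fixed at half the most. Time passes only in rows, so rows that do not move let the fingers close. It gives the time, the measured TCP pose, the force and the opening at its end, in the units of the state.
- ctrl.state(): the state, without advancing time (a new reading comes with each control period).
- ctrl.camera(name): name is "side" or "top" or "wrist"; returns a dict with "pixels" (400x640x3 uint8, red, green, blue), "fov_y" (degrees; the focal length in pixels is half the picture's height over the tangent of half this angle, whatever the lens; pixels are square), "cx", "cy" (the principal point, pixels), "D" ([k1, k2, p1, p2, k3] as OpenCV has them; the pictures are not rectified), "R" (3x3) and "t" (3): a world point X has camera coordinates R X + t. Camera axes: x right, y down, z forward; pixel columns grow to the right and rows downward; lengths in m; the calibration is good to about 2 mm. A picture is of the moment at which its call begins. There is no depth.
- ctrl.sign_off(): hands the job in, once; it reports no verdict.
The state is a dict: "t": time; "qpos": joint angles; "dq": joint speeds; "tau": joint torques, N m; "ee_pos": TCP position; "tool_rot": TCP orientation; "wrist_force": force on the tool from outside, world axes, zero at the start; "ft_torque": the same for the moment, N m; "opening": finger opening in m.
Only numpy, scipy, OpenCV 4.12 (cv2) and the standard library are available. Lean on these libraries where they do the work, as an engineer would, in place of code of your own. Each camera call takes 0.05 s, during which the arm holds its last target. There are 200 camera calls.

## Working session

There is one attempt and no reset: what is moved stays moved. The work goes in short steps, Python scripts to look and compute and a tool call to move; the robot and the scene stay as the last step left them, time stands still between calls to the robot, and variables do not carry over. Pictures are saved under pics/ and viewed, about 8 in all and at most 12, crops included, and the job is handed in when it is done.

Besides the shell and the picture viewer there is one more tool, called after "Call:" by a JSON object that holds its "api" and its "payload", one argument or row to a line. servo_tool: Moves the arm, as the interface text tells. Its arguments: {"type":"object","properties":{"deltas":{"type":"array"}},"required":["deltas"]}

```bash
mkdir -p pics
cat > h.py <<'E'
import numpy as np, cv2
from workcell import ctrl
def cam(n,save=None):
    c=ctrl.camera(n)
    if save: cv2.imwrite('pics/'+save,c['pixels'][:,:,::-1])
    return c
def K(c):
    f=200/np.tan(np.radians(c['fov_y'])/2); return np.array([[f,0,c['cx']],[0,f,c['cy']],[0,0,1.]])
def ray(c,uv,z):
    p=cv2.undistortPoints(np.array(uv,float).reshape(-1,1,2),K(c),np.array(c['D'],float)).reshape(-1,2)
    R=np.array(c['R']);t=np.array(c['t']);o=-R.T@t
    d=np.c_[p,np.ones(len(p))]@R
    return o+d*((z-o[2])/d[:,2])[:,None]
def proj(c,X):
    return cv2.projectPoints(np.array(X,float).reshape(-1,1,3),cv2.Rodrigues(np.array(c['R'],float))[0],np.array(c['t'],float),K(c),np.array(c['D'],float))[0].reshape(-1,2)
E
python3 - <<'E'
from h import *
for n in('top','side'):
    c=cam(n,n+'0.png');print(n,c['fov_y'],c['D'],-np.array(c['R']).T@c['t'],np.array(c['R']).round(2).tolist())
print(ctrl.state())
E
```

```text
top 56.14019978452326 [0.00682633 0.         0.         0.         0.        ] [ 0.41688174 -0.00535589  1.05425028] [[0.01, -1.0, -0.0], [-0.99, -0.01, -0.13], [0.13, 0.01, -0.99]]
side 48.344994118715476 [0.01873849 0.         0.         0.         0.        ] [-0.00150508 -0.92805393  0.69355494] [[0.86, -0.5, -0.01], [-0.27, -0.45, -0.85], [0.42, 0.74, -0.53]]
{'t': 0.1, 'qpos': array([ 1.13365679e+00,  2.91218423e-01, -1.54016834e-01,  1.12670759e+00,
        5.35910547e-06,  1.43149205e+00]), 'dq': array([-0.0009282 , -0.00079697,  0.00268568,  0.00057936, -0.00039925,
        0.00062217]), 'tau': array([ 1.27198688e-03, -5.37976205e+01,  3.31919110e+01,  9.31686605e-03,
       -2.25389049e-04,  3.48356053e-06]), 'ee_pos': array([0.15389732, 0.50154169, 0.2308053 ]), 'tool_rot': array([-3.14045798e+00, -1.64506268e-04,  2.84375730e+00]), 'wrist_force': array([-0.04115109, -0.42123981,  0.71049379]), 'ft_torque': array([ 0.02171612, -0.02008321, -0.00056717]), 'opening': 0.08586464732459352}
```

View pics/top0.png

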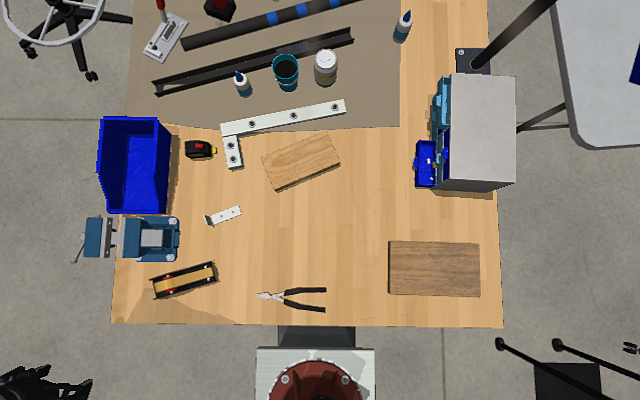

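View pics/side0.png

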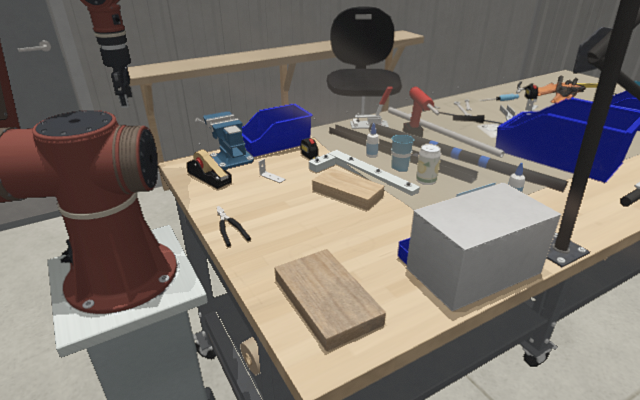

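The top view shows the jig corner near (242,135), the board around (300,160), the tape measure at (198,149) and the bracket at (223,215). Next I'll enlarge that area.

Run:
```python
import cv2
a=cv2.imread('pics/top0.png')[90:230,180:360]
cv2.imwrite('pics/crop.png',cv2.resize(a,None,fx=4.2,fy=4.2,interpolation=cv2.INTER_CUBIC))
```

```text
(no output)
```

View pics/crop.png

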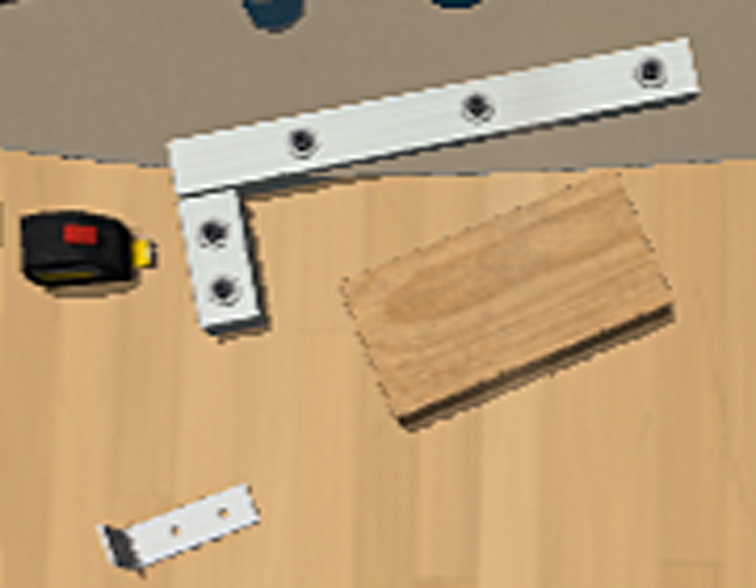

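The enlarged crop gives these points (crop pixels):
- **Jig top:** inside corner (238,188), front end of the fence (698,92), stop tip (262,320).
- **Board top corners:** (343,283), (617,175), (673,307), (402,417).

```bash
cat >> h.py <<'E'
JY=None
def fit(c,top,bd):
    J=ray(c,top,.03)[:,:2];B=ray(c,bd,.038)[:,:2]
    return J,B
E
python3 - <<'E'
from h import *
c=cam('top')
f=lambda p:np.array(p)/4.2+[180-.38,90-.38]
J=ray(c,f([(238,188),(698,92),(262,320),(170,143),(688,40)]),.03)[:,:2]
B=ray(c,f([(343,283),(617,175),(673,307),(402,417)]),.038)[:,:2]
print(J.round(4));print(B.round(4))
print('fence len',np.linalg.norm(J[1]-J[0]),'stop',np.linalg.norm(J[2]-J[0]))
print('board',[np.linalg.norm(B[i]-B[i-1]).round(4) for i in range(4)])
d=J[0]-J[1]; yaw=np.arctan2(-d[0],d[1]); d2=J[3]-J[4]
print('jig yaw',yaw,np.arctan2(-d2[0],d2[1]))
d=B[0]-B[1]+B[3]-B[2]; by=np.arctan2(-d[0],d[1]);bc=B.mean(0);print('board',bc,by)
R=np.array([[np.cos(yaw),-np.sin(yaw)],[np.sin(yaw),np.cos(yaw)]])
print('board in jig',(bc-J[0])@R, by-yaw); print('corners in jig',((B-J[0])@R).round(4))
print('tape,bracket in world',ray(c,f([(20,215),(155,255),(125,290)]),.069).round(3),ray(c,f([(100,530),(140,572),(258,520),(245,487)]),.0).round(3))
E
```

```text
[[ 0.7344  0.2307]
 [ 0.8048 -0.078 ]
 [ 0.6441  0.2111]
 [ 0.7651  0.2779]
 [ 0.8415 -0.0712]]
[[ 0.6679  0.1568]
 [ 0.7436 -0.0236]
 [ 0.6541 -0.0613]
 [ 0.5787  0.1154]]
fence len 0.31670321571732335 stop 0.09239536343148387
board [np.float64(0.0984), np.float64(0.1957), np.float64(0.0971), np.float64(0.1922)]
jig yaw 0.22437300951211114 0.21547139372158422
board [0.66106428 0.04684225] 0.4004866344116769
board in jig [-0.11237389 -0.16297323] 0.17611362489956578
corners in jig [[-0.0813 -0.0572]
 [-0.0475 -0.25  ]
 [-0.1432 -0.2669]
 [-0.1775 -0.0778]]
tape,bracket in world [[0.703 0.362 0.069]
 [0.677 0.273 0.069]
 [0.654 0.291 0.069]] [[0.506 0.321 0.   ]
 [0.478 0.292 0.   ]
 [0.514 0.215 0.   ]
 [0.536 0.224 0.   ]]
```

Sizes check out: fence 317 mm, stop 92 mm, board about 98 x 194 mm. The board needs roughly +62 mm along jig x, +63 mm along jig y and -0.18 rad of yaw. I'll move above the near long edge with the jaws parallel to the fence.

Call:
{"api": "servo_tool", "payload": {
  "deltas": [
    {"x": 34, "y": -40, "az": 0.043, "grip": 1},
    {"x": 34, "y": -40, "az": 0.043, "grip": 1},
    {"x": 34, "y": -40, "az": 0.043, "grip": 1},
    {"x": 34, "y": -40, "az": 0.043, "grip": 1},
    {"x": 34, "y": -40, "az": 0.043, "grip": 1},
    {"x": 34, "y": -40, "az": 0.043, "grip": 1},
    {"x": 34, "y": -40, "az": 0.043, "grip": 1},
    {"x": 34, "y": -40, "az": 0.043, "grip": 1},
    {"x": 34, "y": -41, "az": 0.043, "grip": 1},
    {"x": 34, "y": -41, "az": 0.043, "grip": 1},
    {"x": 34, "y": -41, "az": 0.043, "grip": 1},
    {"x": 34, "y": -42, "az": 0.043, "grip": 1}
  ]
}}

```text
schema error: expected keys grip, x, y, z, ax, ay, az
```

Call:
{"api": "servo_tool", "payload": {
  "deltas": [
    {"grip": 1},
    {"z": -40, "grip": 1},
    {"z": -40, "grip": 1},
    {"z": -40, "grip": 1},
    {"z": -40, "grip": 1},
    {"grip": 1},
    {"grip": 1}
  ]
}}

```text
schema error: expected keys grip, x, y, z, ax, ay, az
```

Run:
```python
from h import *
cam('wrist','w1.png');cam('side','s1.png')
s=ctrl.state();print(s['ee_pos'],s['tool_rot'],s['wrist_force'])
```

```text
[0.15395001 0.50171454 0.23104051] [-3.14097226e+00 -8.57298292e-05  2.84380046e+00] [-0.09841146  0.40188018  0.13689311]
```

View pics/w1.png

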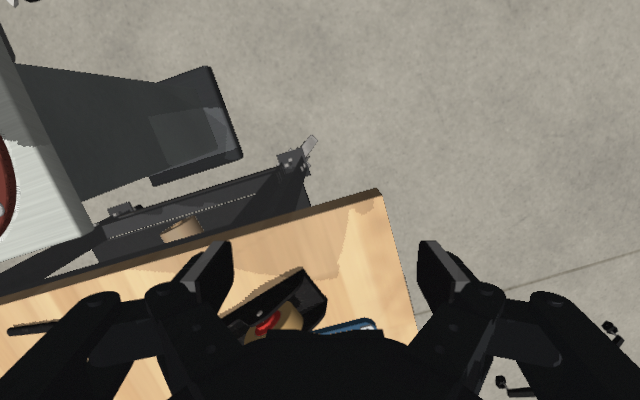

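Both calls were refused because every row needs all seven keys, so the arm has not moved; the wrist picture shows only the bench edge near the start pose. I'm resending with full rows.

Call:
{"api": "servo_tool", "payload": {
  "deltas": [
    {"x": 34, "y": -40, "z": 0, "ax": 0, "ay": 0, "az": 0.043, "grip": 1},
    {"x": 34, "y": -40, "z": 0, "ax": 0, "ay": 0, "az": 0.043, "grip": 1},
    {"x": 34, "y": -40, "z": 0, "ax": 0, "ay": 0, "az": 0.043, "grip": 1},
    {"x": 34, "y": -40, "z": 0, "ax": 0, "ay": 0, "az": 0.043, "grip": 1},
    {"x": 34, "y": -40, "z": 0, "ax": 0, "ay": 0, "az": 0.043, "grip": 1},
    {"x": 34, "y": -40, "z": 0, "ax": 0, "ay": 0, "az": 0.043, "grip": 1},
    {"x": 34, "y": -40, "z": 0, "ax": 0, "ay": 0, "az": 0.043, "grip": 1},
    {"x": 34, "y": -40, "z": 0, "ax": 0, "ay": 0, "az": 0.043, "grip": 1},
    {"x": 34, "y": -41, "z": 0, "ax": 0, "ay": 0, "az": 0.043, "grip": 1},
    {"x": 34, "y": -41, "z": 0, "ax": 0, "ay": 0, "az": 0.043, "grip": 1},
    {"x": 34, "y": -41, "z": 0, "ax": 0, "ay": 0, "az": 0.043, "grip": 1},
    {"x": 34, "y": -42, "z": 0, "ax": 0, "ay": 0, "az": 0.043, "grip": 1}
  ]
}}

```text
t: 1.75
ee_pos: [0.563, 0.0154, 0.2313]
tool_rot: [3.142, 0.0, -2.922]
wrist_force: [0.4, 0.9, 0.8]
opening: 0.0854
```

Call:
{"api": "servo_tool", "payload": {
  "deltas": [
    {"x": 0, "y": 0, "z": -40, "ax": 0, "ay": 0, "az": 0, "grip": 1},
    {"x": 0, "y": 0, "z": -40, "ax": 0, "ay": 0, "az": 0, "grip": 1},
    {"x": 0, "y": 0, "z": -40, "ax": 0, "ay": 0, "az": 0, "grip": 1},
    {"x": 0, "y": 0, "z": -40, "ax": 0, "ay": 0, "az": 0, "grip": 1},
    {"x": 0, "y": 0, "z": 0, "ax": 0, "ay": 0, "az": 0, "grip": 1}
  ]
}}

```text
t: 2.38
ee_pos: [0.5595, 0.0171, 0.0689]
tool_rot: [3.14, -0.005, -2.923]
wrist_force: [-0.0, 0.0, -0.2]
opening: 0.0851
```

Run:
```python
from h import *
cam('wrist','w2.png')
cam('side','s2.png');cam('top','t2.png')
a=cv2.imread('pics/w2.png');b=cv2.imread('pics/t2.png')[80:280,180:400]
a=cv2.resize(a,(448,280));b=cv2.resize(b,(308,280))
cv2.imwrite('pics/c2.png',np.hstack([a,b]))
```

```text
(no output)
```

View pics/c2.png

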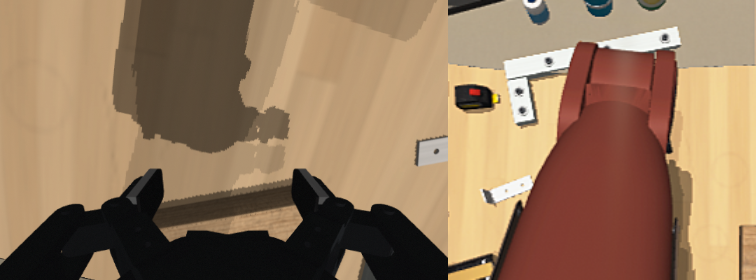

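The wrist view shows the board's near edge just ahead of the fingers and the space clear around it. The bracket is well off to one side. I'll lower the tool and push.

Call:
{"api": "servo_tool", "payload": {
  "deltas": [
    {"x": 0, "y": 0, "z": -35, "ax": 0, "ay": 0, "az": 0, "grip": 1},
    {"x": 0, "y": 0, "z": -20, "ax": 0, "ay": 0, "az": 0, "grip": 1},
    {"x": 0, "y": 0, "z": -10, "ax": 0, "ay": 0, "az": 0, "grip": 1},
    {"x": 0, "y": 0, "z": 0, "ax": 0, "ay": 0, "az": 0, "grip": 1},
    {"x": 0, "y": 0, "z": 0, "ax": 0, "ay": 0, "az": 0, "grip": 1}
  ]
}}

```text
t: 3.15
ee_pos: [0.563, 0.0168, 0.0075]
tool_rot: [-3.141, 0.002, -2.923]
wrist_force: [-0.1, 0.8, 0.1]
opening: 0.0855
```

Call:
{"api": "servo_tool", "payload": {
  "deltas": [
    {"x": 9.8, "y": 2.2, "z": 0, "ax": 0, "ay": 0, "az": 0, "grip": 1},
    {"x": 9.8, "y": 2.2, "z": 0, "ax": 0, "ay": 0, "az": 0, "grip": 1},
    {"x": 9.8, "y": 2.2, "z": 0, "ax": 0, "ay": 0, "az": 0, "grip": 1},
    {"x": 9.8, "y": 2.2, "z": 0, "ax": 0, "ay": 0, "az": 0, "grip": 1},
    {"x": 9.8, "y": 2.2, "z": 0, "ax": 0, "ay": 0, "az": 0, "grip": 1}
  ]
}}

```text
t: 3.78
ee_pos: [0.6107, 0.0282, 0.006]
tool_rot: [3.141, -0.002, -2.923]
wrist_force: [-4.2, 0.9, 1.4]
opening: 0.0849
```

Call:
{"api": "servo_tool", "payload": {
  "deltas": [
    {"x": 9.8, "y": 2.2, "z": 0, "ax": 0, "ay": 0, "az": 0, "grip": 1},
    {"x": 9.8, "y": 2.2, "z": 0, "ax": 0, "ay": 0, "az": 0, "grip": 1},
    {"x": 9.8, "y": 2.2, "z": 0, "ax": 0, "ay": 0, "az": 0, "grip": 1},
    {"x": 9.8, "y": 2.2, "z": 0, "ax": 0, "ay": 0, "az": 0, "grip": 1},
    {"x": 0, "y": 0, "z": 0, "ax": 0, "ay": 0, "az": 0, "grip": 1}
  ]
}}

```text
t: 4.4
ee_pos: [0.6517, 0.0368, 0.0065]
tool_rot: [-3.141, 0.002, -2.923]
wrist_force: [-0.2, -0.0, 0.9]
opening: 0.0856
```

Run:
```python
from h import *
cam('side','s3.png');cam('top','t3.png')
a=cv2.imread('pics/s3.png')[140:220,290:430];b=cv2.imread('pics/t3.png')[80:220,200:380]
a=cv2.resize(a,(700,400));b=cv2.resize(b,(257,200));cv2.imwrite('pics/c3.png',a)
s=ctrl.state();print(s['ee_pos'],s['wrist_force'],s['ft_torque'])
```

```text
[0.65077921 0.03667057 0.00650236] [ 0.05225276 -0.66177499 -0.53274856] [0.00894139 0.01866232 0.00244381]
```

View pics/c3.png

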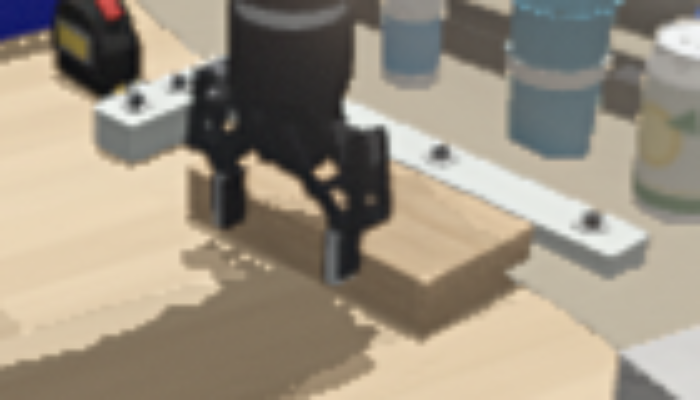

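The side crop shows both fingers on the near long edge, with the board now parallel to the fence and a small gap left. I'll go 8 mm closer, back off, rise, and go round to the right-hand end.

Call:
{"api": "servo_tool", "payload": {
  "deltas": [
    {"x": 3.9, "y": 0.9, "z": 0, "ax": 0, "ay": 0, "az": 0, "grip": 1},
    {"x": 3.9, "y": 0.9, "z": 0, "ax": 0, "ay": 0, "az": 0, "grip": 1},
    {"x": 0, "y": 0, "z": 0, "ax": 0, "ay": 0, "az": 0, "grip": 1}
  ]
}}

```text
t: 4.88
ee_pos: [0.6581, 0.0384, 0.0064]
tool_rot: [-3.142, -0.0, -2.923]
wrist_force: [-2.8, -0.4, 1.4]
opening: 0.0854
```

Call:
{"api": "servo_tool", "payload": {
  "deltas": [
    {"x": -15, "y": -3, "z": 0, "ax": 0, "ay": 0, "az": 0, "grip": 1},
    {"x": -15, "y": -3, "z": 0, "ax": 0, "ay": 0, "az": 0, "grip": 1},
    {"x": 0, "y": 0, "z": 40, "ax": 0, "ay": 0, "az": 0, "grip": 1},
    {"x": 0, "y": 0, "z": 50, "ax": 0, "ay": 0, "az": 0, "grip": -1},
    {"x": 0, "y": -45, "z": 0, "ax": 0, "ay": 0, "az": 0, "grip": -1},
    {"x": 0, "y": -45, "z": 0, "ax": 0, "ay": 0, "az": 0, "grip": -1},
    {"x": 0, "y": -45, "z": 0, "ax": 0, "ay": 0, "az": 0, "grip": -1},
    {"x": 0, "y": -45, "z": 0, "ax": 0, "ay": 0, "az": 0, "grip": -1},
    {"x": 0, "y": -45, "z": 0, "ax": 0, "ay": 0, "az": 0, "grip": -1},
    {"x": 0, "y": 0, "z": 0, "ax": 0, "ay": 0, "az": 0, "grip": -1},
    {"x": 0, "y": 0, "z": 0, "ax": 0, "ay": 0, "az": 0, "grip": -1}
  ]
}}

```text
t: 6.25
ee_pos: [0.6281, -0.1922, 0.0963]
tool_rot: [3.141, 0.0, -2.924]
wrist_force: [-0.6, 0.2, -0.8]
opening: 0.0002
```

Run:
```python
from h import *
cam('top','t4.png')
a=cv2.imread('pics/t4.png')[90:230,180:360]
cv2.imwrite('pics/c4.png',cv2.resize(a,None,fx=4.2,fy=4.2,interpolation=cv2.INTER_CUBIC))
s=ctrl.state();print(s['ee_pos'],s['opening'])
```

```text
[ 0.62812672 -0.1916182   0.09629123] 0.00018645456613751083
```

View pics/c4.png

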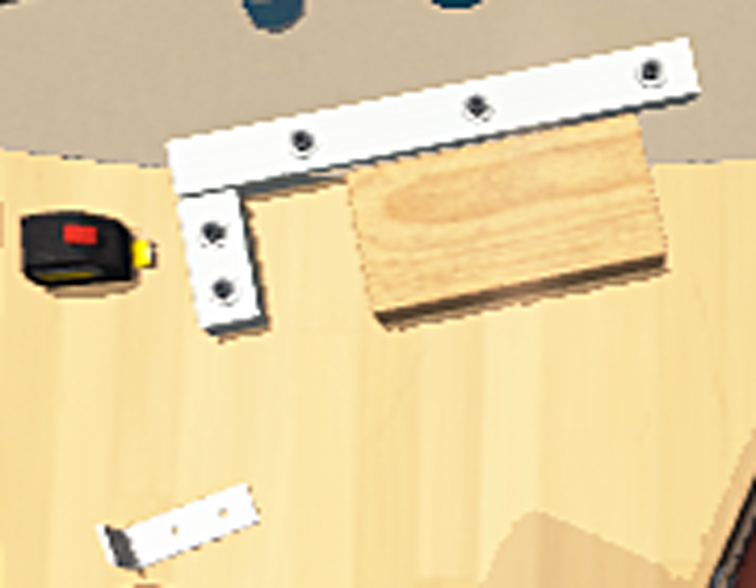

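Board parallel to the fence with a gap of a few mm. Corner pixels in the crop: (350,177), (637,116), (666,255), (378,315).

```bash
cat >> h.py <<'E'
C=np.array([.7344,.2307]);yj=.22
RJ=np.array([[np.cos(yj),-np.sin(yj)],[np.sin(yj),np.cos(yj)]])
E
python3 - <<'E'
from h import *
c=cam('top')
f=lambda p:np.array(p)/4.2+[180-.38,90-.38]
B=ray(c,f([(350,177),(637,116),(666,255),(378,315)]),.038)[:,:2]
print(((B-C)@RJ).round(4))
d=B[0]-B[1]+B[3]-B[2];print(np.arctan2(-d[0],d[1]))
e=C+RJ@np.array([-.055,-.30]);print('target above end',e, e-ctrl.state()['ee_pos'][:2])
E
```

```text
[[-0.0109 -0.0757]
 [-0.0093 -0.2719]
 [-0.1068 -0.2704]
 [-0.1071 -0.0761]]
0.22477171200135135
target above end [ 0.74619453 -0.07407186] [0.11801144 0.11726715]
```

Call:
{"api": "servo_tool", "payload": {
  "deltas": [
    {"x": 40, "y": 38, "z": 0, "ax": 0, "ay": 0, "az": 0, "grip": -1},
    {"x": 40, "y": 37, "z": 0, "ax": 0, "ay": 0, "az": 0, "grip": -1},
    {"x": 39, "y": 37, "z": 0, "ax": 0, "ay": 0, "az": 0, "grip": -1},
    {"x": 0, "y": 0, "z": 0, "ax": 0, "ay": 0, "az": 0, "grip": -1},
    {"x": 0, "y": 0, "z": -40, "ax": 0, "ay": 0, "az": 0, "grip": -1},
    {"x": 0, "y": 0, "z": -30, "ax": 0, "ay": 0, "az": 0, "grip": -1},
    {"x": 0, "y": 0, "z": -15, "ax": 0, "ay": 0, "az": 0, "grip": -1},
    {"x": 0, "y": 0, "z": 0, "ax": 0, "ay": 0, "az": 0, "grip": -1},
    {"x": 0, "y": 0, "z": 0, "ax": 0, "ay": 0, "az": 0, "grip": -1}
  ]
}}

```text
t: 7.48
ee_pos: [0.7479, -0.0807, 0.0129]
tool_rot: [-3.141, 0.002, -2.923]
wrist_force: [0.2, -0.3, 0.9]
opening: 0.0
```

Call:
{"api": "servo_tool", "payload": {
  "deltas": [
    {"x": -2.2, "y": 9.8, "z": 0, "ax": 0, "ay": 0, "az": 0, "grip": -1},
    {"x": -2.2, "y": 9.8, "z": 0, "ax": 0, "ay": 0, "az": 0, "grip": -1},
    {"x": -2.2, "y": 9.8, "z": 0, "ax": 0, "ay": 0, "az": 0, "grip": -1},
    {"x": -2.2, "y": 9.8, "z": 0, "ax": 0, "ay": 0, "az": 0, "grip": -1}
  ]
}}

```text
t: 7.98
ee_pos: [0.7388, -0.0412, 0.0121]
tool_rot: [-3.14, 0.001, -2.924]
wrist_force: [0.7, -6.0, 4.6]
opening: 0.0003
```

Call:
{"api": "servo_tool", "payload": {
  "deltas": [
    {"x": -2.2, "y": 9.8, "z": 0, "ax": 0, "ay": 0, "az": 0, "grip": -1},
    {"x": -2.2, "y": 9.8, "z": 0, "ax": 0, "ay": 0, "az": 0, "grip": -1},
    {"x": -2.2, "y": 9.8, "z": 0, "ax": 0, "ay": 0, "az": 0, "grip": -1},
    {"x": -2.2, "y": 9.8, "z": 0, "ax": 0, "ay": 0, "az": 0, "grip": -1},
    {"x": 0, "y": 0, "z": 0, "ax": 0, "ay": 0, "az": 0, "grip": -1}
  ]
}}

```text
t: 8.6
ee_pos: [0.7292, -0.0008, 0.0115]
tool_rot: [3.141, 0.0, -2.922]
wrist_force: [-0.8, 0.4, 0.4]
opening: 0.0001
```

Run:
```python
from h import *
cam('top','t5.png')
a=cv2.imread('pics/t5.png')[90:230,180:360];b=cam('side','s5.png')['pixels'][140:220,290:430,::-1]
a=cv2.resize(a,None,fx=2.2,fy=2.2,interpolation=cv2.INTER_CUBIC);b=cv2.resize(b,None,fx=2.8,fy=308/80,interpolation=cv2.INTER_CUBIC)
cv2.imwrite('pics/c5.png',np.hstack([a,b]))
s=ctrl.state();print(s['ee_pos'],(s['ee_pos'][:2]-C)@RJ)
```

```text
[ 0.72890659 -0.00141009  0.0109776 ] [-0.0560143  -0.22531682]
```

View pics/c5.png

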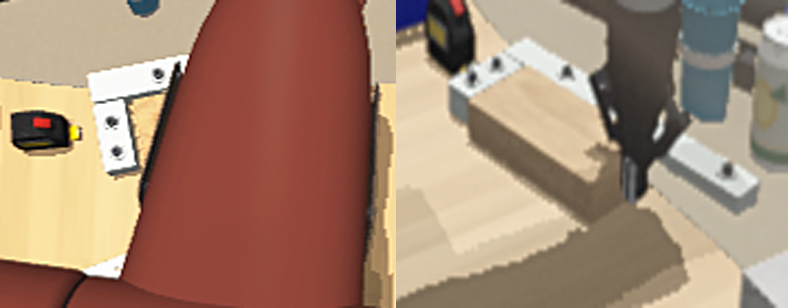

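The board is about 10 mm from the stop and still parallel. I'll push on in small steps until the force rises.

Call:
{"api": "servo_tool", "payload": {
  "deltas": [
    {"x": -0.9, "y": 3.9, "z": 0, "ax": 0, "ay": 0, "az": 0, "grip": -1},
    {"x": -0.9, "y": 3.9, "z": 0, "ax": 0, "ay": 0, "az": 0, "grip": -1},
    {"x": 0, "y": 0, "z": 0, "ax": 0, "ay": 0, "az": 0, "grip": -1}
  ]
}}

```text
t: 9.07
ee_pos: [0.7273, 0.0062, 0.0111]
tool_rot: [3.141, -0.0, -2.923]
wrist_force: [-0.5, 0.0, -0.2]
opening: 0.0
```

Call:
{"api": "servo_tool", "payload": {
  "deltas": [
    {"x": -0.4, "y": 2, "z": 0, "ax": 0, "ay": 0, "az": 0, "grip": -1},
    {"x": 0, "y": 0, "z": 0, "ax": 0, "ay": 0, "az": 0, "grip": -1}
  ]
}}

```text
t: 9.32
ee_pos: [0.7272, 0.0079, 0.0113]
tool_rot: [3.141, -0.0, -2.923]
wrist_force: [0.7, -0.4, -0.9]
opening: 0.0001
```

Call:
{"api": "servo_tool", "payload": {
  "deltas": [
    {"x": -0.4, "y": 2, "z": 0, "ax": 0, "ay": 0, "az": 0, "grip": -1},
    {"x": 0, "y": 0, "z": 0, "ax": 0, "ay": 0, "az": 0, "grip": -1}
  ]
}}

```text
t: 9.57
ee_pos: [0.7268, 0.0098, 0.0113]
tool_rot: [3.141, -0.0, -2.923]
wrist_force: [-0.2, -0.8, -0.2]
opening: 0.0002
```

Call:
{"api": "servo_tool", "payload": {
  "deltas": [
    {"x": -0.4, "y": 2, "z": 0, "ax": 0, "ay": 0, "az": 0, "grip": -1},
    {"x": -0.4, "y": 2, "z": 0, "ax": 0, "ay": 0, "az": 0, "grip": -1}
  ]
}}

```text
t: 9.82
ee_pos: [0.7262, 0.011, 0.0114]
tool_rot: [-3.137, -0.001, -2.925]
wrist_force: [-0.3, -17.4, -1.7]
opening: -0.0005
```

Call:
{"api": "servo_tool", "payload": {
  "deltas": [
    {"x": -0.4, "y": 2, "z": 0, "ax": 0, "ay": 0, "az": 0, "grip": -1}
  ]
}}

```text
t: 9.95
ee_pos: [0.7261, 0.0111, 0.0116]
tool_rot: [-3.134, -0.001, -2.926]
wrist_force: [0.9, -24.2, -0.6]
opening: -0.0004
```

Call:
{"api": "servo_tool", "payload": {
  "deltas": [
    {"x": -0.4, "y": 2, "z": 0, "ax": 0, "ay": 0, "az": 0, "grip": -1}
  ]
}}

```text
t: 10.07
ee_pos: [0.726, 0.0112, 0.0118]
tool_rot: [-3.131, -0.001, -2.928]
wrist_force: [2.1, -31.2, 0.0]
opening: -0.0002
```

Force climbs to 31 N with no further motion, so the end is on the stop. I'll retreat, rise, open, and return to the long edge.

Call:
{"api": "servo_tool", "payload": {
  "deltas": [
    {"x": 1, "y": -6, "z": 0, "ax": 0, "ay": 0, "az": 0, "grip": -1},
    {"x": 3, "y": -12, "z": 0, "ax": 0, "ay": 0, "az": 0, "grip": -1},
    {"x": 3, "y": -12, "z": 0, "ax": 0, "ay": 0, "az": 0, "grip": -1},
    {"x": 0, "y": 0, "z": 45, "ax": 0, "ay": 0, "az": 0, "grip": -1},
    {"x": 0, "y": 0, "z": 45, "ax": 0, "ay": 0, "az": 0, "grip": 1},
    {"x": -43, "y": 34, "z": 0, "ax": 0, "ay": 0, "az": 0, "grip": 1},
    {"x": -43, "y": 34, "z": 0, "ax": 0, "ay": 0, "az": 0, "grip": 1},
    {"x": -44, "y": 34, "z": 0, "ax": 0, "ay": 0, "az": 0, "grip": 1},
    {"x": 0, "y": 0, "z": 0, "ax": 0, "ay": 0, "az": 0, "grip": 1},
    {"x": 0, "y": 0, "z": 0, "ax": 0, "ay": 0, "az": 0, "grip": 1}
  ]
}}

```text
t: 11.32
ee_pos: [0.6033, 0.0895, 0.1019]
tool_rot: [-3.141, 0.002, -2.923]
wrist_force: [0.8, -0.7, -0.7]
opening: 0.0852
```

Call:
{"api": "servo_tool", "payload": {
  "deltas": [
    {"x": 0, "y": 0, "z": -40, "ax": 0, "ay": 0, "az": 0, "grip": 1},
    {"x": 0, "y": 0, "z": -35, "ax": 0, "ay": 0, "az": 0, "grip": 1},
    {"x": 0, "y": 0, "z": -20, "ax": 0, "ay": 0, "az": 0, "grip": 1},
    {"x": 9.8, "y": 2.2, "z": 0, "ax": 0, "ay": 0, "az": 0, "grip": 1},
    {"x": 9.8, "y": 2.2, "z": 0, "ax": 0, "ay": 0, "az": 0, "grip": 1},
    {"x": 9.8, "y": 2.2, "z": 0, "ax": 0, "ay": 0, "az": 0, "grip": 1},
    {"x": 4.9, "y": 1.1, "z": 0, "ax": 0, "ay": 0, "az": 0, "grip": 1},
    {"x": 4.9, "y": 1.1, "z": 0, "ax": 0, "ay": 0, "az": 0, "grip": 1}
  ]
}}

```text
t: 12.32
ee_pos: [0.6419, 0.0986, 0.0067]
tool_rot: [-3.141, 0.0, -2.923]
wrist_force: [-0.5, 1.2, 0.3]
opening: 0.0854
```

Call:
{"api": "servo_tool", "payload": {
  "deltas": [
    {"x": 2, "y": 0.4, "z": 0, "ax": 0, "ay": 0, "az": 0, "grip": 1},
    {"x": 2, "y": 0.4, "z": 0, "ax": 0, "ay": 0, "az": 0, "grip": 1}
  ]
}}

```text
t: 12.58
ee_pos: [0.6446, 0.0992, 0.0063]
tool_rot: [-3.142, -0.002, -2.923]
wrist_force: [-5.4, -1.2, 3.5]
opening: 0.0856
```

Call:
{"api": "servo_tool", "payload": {
  "deltas": [
    {"x": 2, "y": 0.4, "z": 0, "ax": 0, "ay": 0, "az": 0, "grip": 1},
    {"x": 2, "y": 0.4, "z": 0, "ax": 0, "ay": 0, "az": 0, "grip": 1}
  ]
}}

```text
t: 12.82
ee_pos: [0.6484, 0.1, 0.0061]
tool_rot: [3.141, -0.002, -2.923]
wrist_force: [-3.6, -1.3, 1.3]
opening: 0.0853
```

Call:
{"api": "servo_tool", "payload": {
  "deltas": [
    {"x": 2, "y": 0.4, "z": 0, "ax": 0, "ay": 0, "az": 0, "grip": 1},
    {"x": 2, "y": 0.4, "z": 0, "ax": 0, "ay": 0, "az": 0, "grip": 1}
  ]
}}

```text
t: 13.08
ee_pos: [0.6521, 0.1008, 0.0061]
tool_rot: [3.141, -0.003, -2.924]
wrist_force: [-13.4, -2.0, 9.3]
opening: 0.085
```

Call:
{"api": "servo_tool", "payload": {
  "deltas": [
    {"x": 2, "y": 0.4, "z": 0, "ax": 0, "ay": 0, "az": 0, "grip": 1}
  ]
}}

```text
t: 13.2
ee_pos: [0.6521, 0.1008, 0.006]
tool_rot: [3.141, -0.006, -2.924]
wrist_force: [-20.3, -3.8, 16.6]
opening: 0.0856
```

Call:
{"api": "servo_tool", "payload": {
  "deltas": [
    {"x": 2, "y": 0.4, "z": 0, "ax": 0, "ay": 0, "az": 0, "grip": 1}
  ]
}}

```text
t: 13.32
ee_pos: [0.6521, 0.1008, 0.0058]
tool_rot: [3.141, -0.01, -2.924]
wrist_force: [-28.8, -5.2, 22.1]
opening: 0.0853
```

The force rises against the fence as well (about 29 N, square to the face). I'll retreat and move clear to check.

Call:
{"api": "servo_tool", "payload": {
  "deltas": [
    {"x": -6, "y": -1.3, "z": 0, "ax": 0, "ay": 0, "az": 0, "grip": 1},
    {"x": -15, "y": -3.3, "z": 0, "ax": 0, "ay": 0, "az": 0, "grip": 1},
    {"x": -15, "y": -3.3, "z": 0, "ax": 0, "ay": 0, "az": 0, "grip": 1},
    {"x": 0, "y": 0, "z": 45, "ax": 0, "ay": 0, "az": 0, "grip": 1},
    {"x": 0, "y": 0, "z": 45, "ax": 0, "ay": 0, "az": 0, "grip": 1},
    {"x": 0, "y": -45, "z": 0, "ax": 0, "ay": 0, "az": 0, "grip": 1},
    {"x": 0, "y": -45, "z": 0, "ax": 0, "ay": 0, "az": 0, "grip": 1},
    {"x": 0, "y": -45, "z": 0, "ax": 0, "ay": 0, "az": 0, "grip": 1},
    {"x": 0, "y": -45, "z": 0, "ax": 0, "ay": 0, "az": 0, "grip": 1},
    {"x": 0, "y": -45, "z": 0, "ax": 0, "ay": 0, "az": 0, "grip": 1},
    {"x": 0, "y": -45, "z": 0, "ax": 0, "ay": 0, "az": 0, "grip": 1}
  ]
}}

```text
t: 14.7
ee_pos: [0.6225, -0.1781, 0.0967]
tool_rot: [-3.14, 0.002, -2.923]
wrist_force: [0.3, -0.4, 0.8]
opening: 0.0856
```

Run:
```python
from h import *
cam('top','t6.png');cam('side','s6.png')
a=cv2.imread('pics/t6.png')[100:190,220:340];b=cv2.imread('pics/s6.png')[140:220,290:430]
a=cv2.resize(a,(784,588),interpolation=cv2.INTER_CUBIC);cv2.imwrite('pics/c6.png',a)
cv2.imwrite('pics/d6.png',cv2.resize(b,(770,440),interpolation=cv2.INTER_CUBIC))
print(ctrl.state()['ee_pos'])
```

```text
[ 0.62248236 -0.18107988  0.09660286]
```

View pics/c6.png

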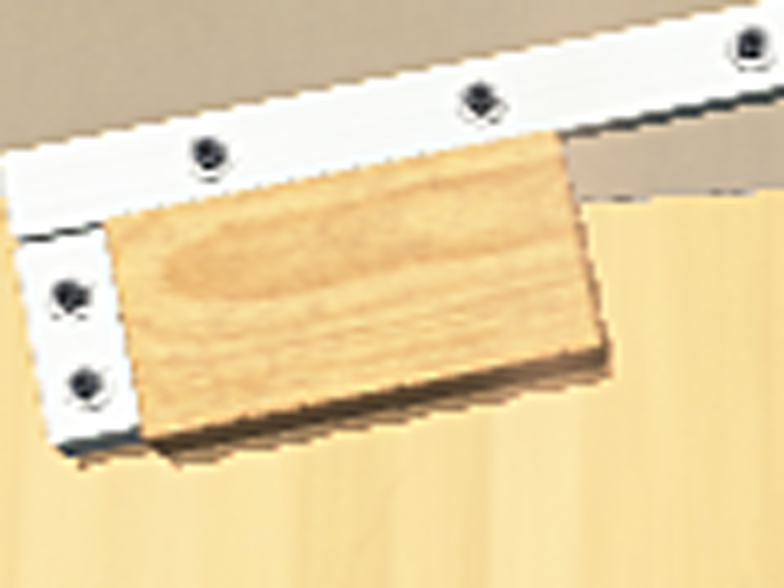

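View pics/d6.png

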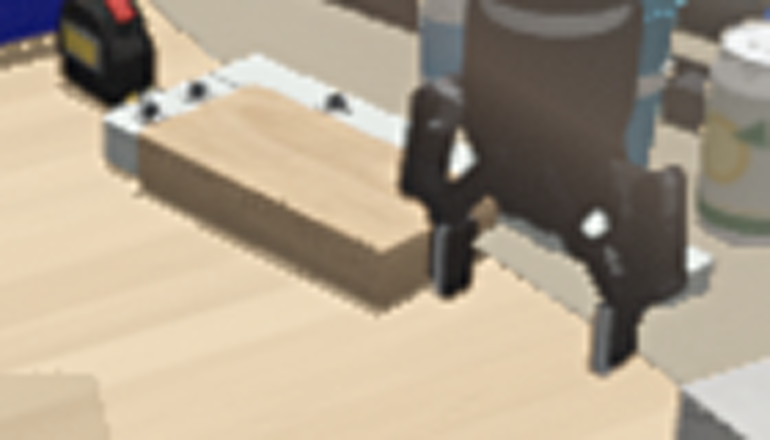

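Both views show the board flush to fence and stop, with no visible gap. Since it slid along the stop last, I'll seat it once more with a light press on the end.

Call:
{"api": "servo_tool", "payload": {
  "deltas": [
    {"x": 30, "y": 33, "z": 0, "ax": 0, "ay": 0, "az": 0, "grip": -1},
    {"x": 30, "y": 40, "z": 0, "ax": 0, "ay": 0, "az": 0, "grip": -1},
    {"x": 30, "y": 40, "z": 0, "ax": 0, "ay": 0, "az": 0, "grip": -1},
    {"x": 28, "y": 44, "z": 0, "ax": 0, "ay": 0, "az": 0, "grip": -1},
    {"x": 0, "y": 0, "z": 0, "ax": 0, "ay": 0, "az": 0, "grip": -1},
    {"x": 0, "y": 0, "z": 0, "ax": 0, "ay": 0, "az": 0, "grip": -1},
    {"x": 0, "y": 0, "z": -40, "ax": 0, "ay": 0, "az": 0, "grip": -1},
    {"x": 0, "y": 0, "z": -30, "ax": 0, "ay": 0, "az": 0, "grip": -1},
    {"x": 0, "y": 0, "z": -13, "ax": 0, "ay": 0, "az": 0, "grip": -1},
    {"x": 0, "y": 0, "z": 0, "ax": 0, "ay": 0, "az": 0, "grip": -1}
  ]
}}

```text
t: 16.05
ee_pos: [0.7389, -0.0199, 0.013]
tool_rot: [3.141, -0.001, -2.924]
wrist_force: [0.4, -0.4, 0.4]
opening: 0.0001
```

Call:
{"api": "servo_tool", "payload": {
  "deltas": [
    {"x": -2.2, "y": 9.8, "z": 0, "ax": 0, "ay": 0, "az": 0, "grip": -1},
    {"x": -2.2, "y": 9.8, "z": 0, "ax": 0, "ay": 0, "az": 0, "grip": -1},
    {"x": -1.1, "y": 4.9, "z": 0, "ax": 0, "ay": 0, "az": 0, "grip": -1},
    {"x": -0.6, "y": 3, "z": 0, "ax": 0, "ay": 0, "az": 0, "grip": -1},
    {"x": -0.6, "y": 3, "z": 0, "ax": 0, "ay": 0, "az": 0, "grip": -1}
  ]
}}

```text
t: 16.68
ee_pos: [0.7328, 0.0115, 0.0134]
tool_rot: [-3.141, 0.0, -2.923]
wrist_force: [0.0, 0.6, -0.2]
opening: 0.0
```

Call:
{"api": "servo_tool", "payload": {
  "deltas": [
    {"x": -0.4, "y": 2, "z": 0, "ax": 0, "ay": 0, "az": 0, "grip": -1},
    {"x": -0.4, "y": 2, "z": 0, "ax": 0, "ay": 0, "az": 0, "grip": -1}
  ]
}}

```text
t: 16.92
ee_pos: [0.7325, 0.0125, 0.0134]
tool_rot: [-3.137, -0.0, -2.925]
wrist_force: [2.3, -13.9, -1.4]
opening: -0.0
```

The end contact is at jig y -212.6 mm, against -212.4 mm before, so the board is seated. One more small press, then clear off.

Call:
{"api": "servo_tool", "payload": {
  "deltas": [
    {"x": -0.4, "y": 2, "z": 0, "ax": 0, "ay": 0, "az": 0, "grip": -1}
  ]
}}

```text
t: 17.05
ee_pos: [0.7325, 0.0126, 0.0135]
tool_rot: [-3.134, -0.0, -2.927]
wrist_force: [3.2, -21.7, -2.2]
opening: -0.0002
```

Call:
{"api": "servo_tool", "payload": {
  "deltas": [
    {"x": 1.4, "y": -6, "z": 0, "ax": 0, "ay": 0, "az": 0, "grip": -1},
    {"x": 3.3, "y": -15, "z": 0, "ax": 0, "ay": 0, "az": 0, "grip": -1},
    {"x": 3.3, "y": -15, "z": 0, "ax": 0, "ay": 0, "az": 0, "grip": -1},
    {"x": 0, "y": 0, "z": 45, "ax": 0, "ay": 0, "az": 0, "grip": -1},
    {"x": 0, "y": 0, "z": 50, "ax": 0, "ay": 0, "az": 0, "grip": -1},
    {"x": -40, "y": -35, "z": 0, "ax": 0, "ay": 0, "az": 0, "grip": -1},
    {"x": -40, "y": -35, "z": 0, "ax": 0, "ay": 0, "az": 0, "grip": -1},
    {"x": -40, "y": -35, "z": 0, "ax": 0, "ay": 0, "az": 0, "grip": -1},
    {"x": 0, "y": -30, "z": 0, "ax": 0, "ay": 0, "az": 0, "grip": -1},
    {"x": 0, "y": 0, "z": 0, "ax": 0, "ay": 0, "az": 0, "grip": -1},
    {"x": 0, "y": 0, "z": 0, "ax": 0, "ay": 0, "az": 0, "grip": -1}
  ]
}}

```text
t: 18.42
ee_pos: [0.6198, -0.1538, 0.1083]
tool_rot: [3.141, 0.0, -2.924]
wrist_force: [0.1, 0.2, -1.0]
opening: -0.0
```

Run:
```python
from h import *
cam('top','t7.png')
a=cv2.imread('pics/t7.png');b=cv2.imread('pics/top0.png')
c=np.vstack([cv2.resize(a[100:190,220:340],(480,360),interpolation=cv2.INTER_CUBIC)])
d=np.vstack([cv2.resize(x[100:310,140:500],(300,175)) for x in(a,b)])
cv2.imwrite('pics/c7.png',np.hstack([c,cv2.resize(d,(310,360))]))
```

```text
(no output)
```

View pics/c7.png

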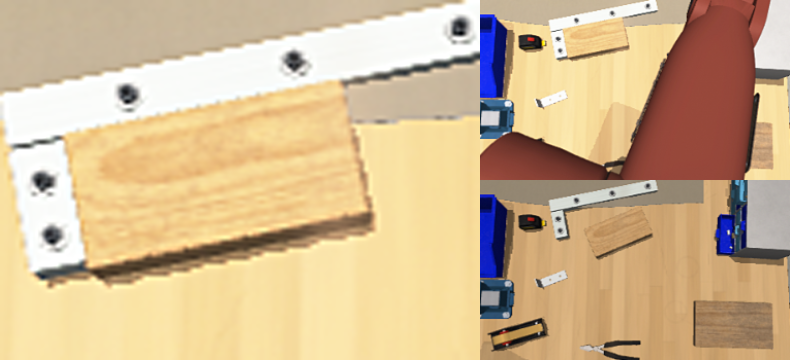

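The board is home with no gaps, the gripper is clear, and the tape measure and bracket are where they started.

```bash
python3 -c "
from workcell import ctrl
print(ctrl.sign_off())"
```

```text
the job is handed in; nothing more can be done
None
```

The smaller board is home in the jig corner, and I handed the job in at about 18.5 s of the 64 s allowed.

**What I did:** I squared the board with both open fingers on its near long edge. I then pushed its end to the stop with the fingers shut, pressed the long edge to the fence, and gave the end a last light press.

**Last checks:**
- **Seating:** the force rose with no further motion at both faces, about 29 N at the fence and 22–31 N at the stop. The two end presses stopped within 0.2 mm of each other.
- **Pictures:** the last top view shows no gap at the fence or the stop. The gripper is clear, at about 0.11 m height and off to the right.
- **Other objects:** the tape measure and bracket are where they started. The arm hid most of the larger board in that view, so I could not compare it, but the fingers never went low near it.

**What went wrong or disagreed:** my first two move calls were refused for missing keys, with no motion. Image measurements came out 1–4% short of the given board and fence lengths, so I relied on contact for the final seating.

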